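# Find the orange bung in the fermenting room tubs

### The job

The orange bung for the next carboy is in one of the three identical lidded tubs: lift the lids off one by one until you find it, take it out and leave it standing upright, wide end up, in the round steel dish. Leave the black bung in its tub.

Things in the scene. Friction and masses are not known exactly. Their poses are not given: they have to be found in the camera images.
- caddy: Board 136 x 410 mm (x, y) fixed to the bench, with 3 fixed white tubs centred at y = -135, 0, 135 mm. Origin: centre of its underside, z up. Tubs: 110 mm wide inside, floor 16 mm, rim 72 mm above the bench. On each rim lies a loose grey lid (122 mm wide, 5 mm thick, 5 mm locating disc below) with a central knob 24 mm wide, 77 to 107 mm above the bench. Bench on its -x side is clear for lids.
- bung: Orange bung, 45 mm tall, about 40 g, upright in one tub within 8 mm of its centre; which tub changes. Collar 38 mm across from 30 to 45 mm above its foot; below it a stem 33 mm across, narrowing to 31 mm at the flat foot. Origin: centre of the foot; z runs up its axis to the wide end.
- black_bung: Black bung, same shape and size as the orange one, standing in another tub; the third tub holds only a flat paper disc. Origin: centre of the foot; z up its axis.
- dish: Round shallow steel dish, loose, 350 g, on the bench left or right of the tubs: 120 mm across, 112 mm inside, rim 12 mm high, floor 4 mm thick. Origin: centre of its underside; z up. On the other side of the tubs stands an amber jar 76 mm wide and 110 mm tall.
Mind the look-alikes: they are no part of the job. Leave any purple or red look-alike of the dish alone.

How it is judged:
At the end, for the whole second after the job is handed in: The orange bung stands at rest on the floor of the dish, wide end up and within 11 degrees of upright, its foot wholly inside the rim (centre within 42 mm of the dish's centre), the dish flat (within 6 degrees); the black bung is still in its tub (horizontal distance between bung and dish below 0.042 m and z of bung in the frame of dish below 0.01 m and angle between bung's own z axis and vertical below 0.2 rad and angle between dish's own z axis and vertical below 0.1 rad and linear speed of bung below 0.02 m/s and height (world z) of black_bung below 0.06 m and horizontal distance between black_bung and caddy below 0.2 m); the robot touches nothing.
It fails at once if the black bung is taken out of its tub (height (world z) of black_bung above 0.072 m).
It also fails if it takes over 64 s, if anything falls off the work surface, if the arm or the gripper's body presses on something with over 40 N, if the wrist force passes 120 N, or if a joint passes its speed limit or range.

### The arm

A 7-joint arm with a two-finger parallel gripper is mounted at the origin on the work surface. World frame = base frame: x ahead of the robot, y to its left, z up, the work surface at z = 0. Lengths are in m, angles in rad, forces in N, time in s.
With the tool pointing down it reaches from about 0.4 to 0.85 m from the base axis. Payload 4.5 kg.
Tool frame: the origin (TCP) lies between the finger pads; the fingertips stand 11 mm ahead of it and the grasp point (between the pads) lies 8 mm behind it (r.tip_reach is the distance from the TCP to the fingertips, in m); x points along the fingers, y is the direction in which the jaws open and shut, and the axes are right-handed (so a half turn about x gives the same grasp; the last joint's range is limited). The gripper opens to 88 mm and grips with 3 to 60 N. Pads are 18 mm wide; open, the fingers measure 123 mm over their backs; the gripper's body (75 mm by 187 mm) begins 45 mm behind the grasp point.
Start: joints at [1.22, 0.689, -0.195, 1.565, 0.157, 0.902, -0.215], TCP at [0.235, -0.579, 0.25] pointing down, gripper open.
Joint ranges: [-3.01, 3.01], [-0.46, 2.08], [-1.47, 1.51], [0.13, 2.56], [-1, 4.14], [0.04, 2.09], [-2.66, 2.66]. Speed limits (rad/s): [2.57, 2.57, 3.14, 3.14, 3.14, 3.14, 3.14].

### API

Orientations are given as a unit quaternion [x, y, z, w].
In Python, from plant import r gives the robot as it stands.
- The arm moves only by the tool drive_tool, never from a script. Its argument "deltas" is a list of rows, each a list of 3 entries, a list of its own where there are three numbers: the turn, a rotation vector about the tool's x, y, z in degrees, then the shift along the tool's x, y, z in cm, then the finger opening in cm, from 0 to 8.81. A call has 1 to 12 rows; each row shifts and turns the commanded pose from where the row before left it, along the tool's axes as they then stand; what a row does not reach is not made up. A row lasts 1/12 s, in which the tool goes at most 41.7 mm and 7.16 degrees, less where a joint would pass 70% of its speed; a pose out of reach is approached as far as the arm can. A call is refused whole if a number of a shift passes 4.17 or a number of a turn 7.16, either way. A call with a gripper value outside its range is refused whole. The fingers move at their own pace and stop on an object; "force" is the grip in N (left out, the last holds). Time passes only in rows, so rows that do not move let the fingers close. It gives the time, the measured TCP pose, the force and the opening at its end, in the units of the state.
- r.get_state(): the state, without advancing time (a new reading comes with each control period).
- r.snapshot(name): name is "side" or "top" or "wrist"; returns a dict with "color" (480x640x3 uint8, red, green, blue), "fov_y" (degrees; the focal length in pixels is half the picture's height over the tangent of half this angle, whatever the lens; pixels are square), "cx", "cy" (the principal point, pixels), "k1" (the pictures are not rectified: a ray, as slopes to the right and down, at radius r is drawn at 1 + k1 r^2 times it, then the intrinsics apply), "extrinsics" (4x4, takes a point from world to camera coordinates); the wrist camera has in their place "tool_from_camera" (4x4, takes a point from camera to tool coordinates, whose origin is the TCP and whose axes are the tool frame's). Camera axes: x right, y up, looking along -z (the intrinsics and any distortion apply to the point x, -y, -z); pixel columns grow to the right and rows downward; lengths in m; the calibration is good to about 2 mm. A picture is of the moment at which its call begins: read the wrist's pose just before it. There is no depth.
- r.finish_job(): hands the job in, once; it reports no verdict.
The state is a dict: "clock": time; "q": joint angles; "qd": joint speeds; "joint_torque": joint torques, N m; "tool_pos": TCP position; "eef_rot": TCP orientation; "contact_force": force on the tool from outside, world axes, zero at the start; "moment": the same for the moment, N m; "opening": opening from 0.0 (shut) to 1.0 (fully open).
Only numpy, scipy, OpenCV 4.12 (cv2) and the standard library are available. Lean on these libraries where they do the work, as an engineer would, in place of code of your own. Each camera call takes 0.05 s, during which the arm holds its last target. There are 200 camera calls.

## Working session

There is one attempt and no reset: what is moved stays moved. The work goes in short steps, Python scripts to look and compute and a tool call to move; the robot and the scene stay as the last step left them, time stands still between calls to the robot, and variables do not carry over. Pictures are saved under pics/ and viewed, about 8 in all and at most 12, crops included, and the job is handed in when it is done.

Besides the shell and the picture viewer there is one more tool, called after "Request:" as name(argument=value, ...) on one line, values as JSON. drive_tool: Moves the arm, as the interface text tells. Its arguments: {"type":"object","properties":{"deltas":{"type":"array","items":{"type":"array"}},"force":{"type":"number"}},"required":["deltas"]}

```bash
mkdir -p pics; ls; cat > h.py <<'E'
import numpy as np, cv2
from plant import r
from scipy.spatial.transform import Rotation as R
def snap(n,f=None):
    s=r.get_state(); d=r.snapshot(n); d['s']=s
    if f: cv2.imwrite('pics/'+f,d['color'][:,:,::-1])
    return d
def c2w(d):
    if 'extrinsics' in d: return np.linalg.inv(np.array(d['extrinsics']))
    T=np.eye(4);T[:3,:3]=R.from_quat(d['s']['eef_rot']).as_matrix();T[:3,3]=d['s']['tool_pos']
    return T@np.array(d['tool_from_camera'])
def K(d):
    f=240/np.tan(np.radians(d['fov_y'])/2)
    return f
def pix2w(d,u,v,z):
    f=K(d);x=(u-d['cx'])/f;y=(v-d['cy'])/f
    rd=np.hypot(x,y);q=rd
    for _ in range(30): q=rd/(1+d['k1']*q*q)
    k=q/rd if rd>0 else 1
    M=c2w(d);ray=M[:3,:3]@np.array([x*k,-y*k,-1]);o=M[:3,3]
    return o+ray*(z-o[2])/ray[2]
def w2pix(d,p):
    c=np.linalg.inv(c2w(d))@np.append(p,1);x=c[0]/-c[2];y=-c[1]/-c[2]
    k=1+d['k1']*(x*x+y*y);f=K(d)
    return d['cx']+f*x*k,d['cy']+f*y*k
E
python3 - <<'E'
from h import *
d=snap('top','top0.png'); print(r.get_state(),r.tip_reach); print({k:v for k,v in d.items() if k not in('color','s')})
E
```

```text
pics
{'clock': 0.05, 'q': array([ 1.21978991,  0.68998146, -0.19452691,  1.56630194,  0.15724853,
        0.9025043 , -0.21509677]), 'qd': array([ 5.50966280e-04, -7.76133179e-04,  2.59989530e-04,  1.29446776e-03,
       -7.18367033e-04, -3.02452416e-03,  4.20141149e-05]), 'joint_torque': array([-2.34113759e-03, -5.29014015e+01, -1.27292354e+00, -1.54032630e+01,
       -5.26003086e-02,  1.59947100e-03, -2.27529718e-06]), 'tool_pos': array([ 0.23436221, -0.57875211,  0.24892312]), 'eef_rot': array([-0.69390366, -0.13585428,  0.69420542, -0.13461113]), 'contact_force': array([-0.35364725,  0.36528819,  0.23125061]), 'moment': array([ 0.02821337,  0.03140131, -0.04970916]), 'opening': 1.001148454632097} 0.011
{'fov_y': 54.293073815576726, 'cx': 323.5068748942073, 'cy': 242.5477421191353, 'k1': 0.034600336446199954, 'extrinsics': array([[ 2.88425751e-02, -9.99574872e-01,  4.26395081e-03,
        -9.36295645e-02],
       [ 9.88442882e-01,  2.91559536e-02,  1.48763568e-01,
        -4.77053546e-01],
       [-1.48824643e-01, -7.60525367e-05,  9.88863600e-01,
        -1.07317504e+00],
       [ 0.00000000e+00,  0.00000000e+00,  0.00000000e+00,
         1.00000000e+00]])}
```

View pics/top0.png

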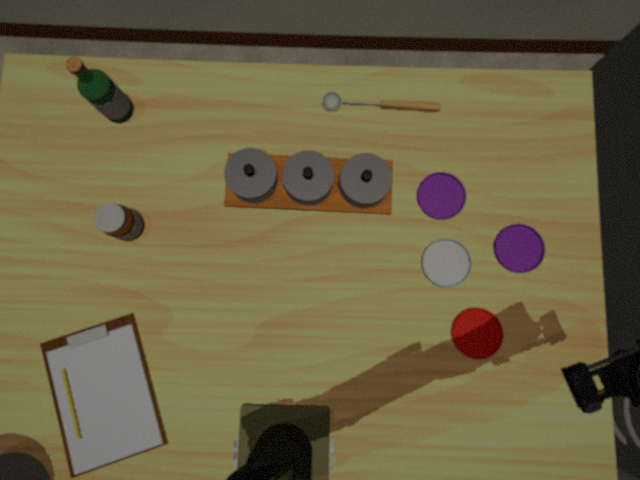

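The top view shows three lidded tubs with knobs at about (249,170), (308,173) and (367,176). Round dishes: purple (441,195), purple (519,248), red (477,333) and silver-grey (446,262). The grey one fits "steel dish". The jar is at (118,220).

```bash
python3 - <<'E'
from h import *
d=snap('top'); im=d['color']
for u,v in [(249,170),(308,173),(367,176)]: print('knob',pix2w(d,u,v,.107).round(4))
for n,(u,v) in dict(dish=(446,262),p1=(441,195),p2=(519,248),red=(477,333)).items(): print(n,pix2w(d,u,v,.010).round(4))
for u,v in [(229,153),(392,160),(391,213),(225,206)]: print('board',pix2w(d,u,v,.012).round(4))
for u,v in[(421,262),(471,262)]: print('dish edge',pix2w(d,u,v,.012).round(4))
a=cv2.resize(im[130:310,210:560,::-1],None,fx=2.2,fy=2.2,interpolation=cv2.INTER_CUBIC); cv2.imwrite('pics/crop.png',a)
s=r.get_state();print(R.from_quat(s['eef_rot']).as_matrix().round(3))
w=r.snapshot('wrist');print(np.array(w['tool_from_camera']).round(3),w['fov_y'])
E
```

```text
knob [0.6299 0.0937 0.107 ]
knob [ 0.627 -0.04   0.107]
knob [ 0.624  -0.1737  0.107 ]
dish [ 0.4448 -0.3758  0.01  ]
p1 [ 0.6102 -0.3651  0.01  ]
p2 [ 0.4841 -0.5512  0.01  ]
red [ 0.2794 -0.4462  0.01  ]
board [0.7011 0.1614 0.012 ]
board [ 0.6955 -0.2438  0.012 ]
board [ 0.561  -0.2424  0.012 ]
board [0.5663 0.1635 0.012 ]
dish edge [ 0.4428 -0.3154  0.012 ]
dish edge [ 0.4464 -0.435   0.012 ]
[[-0.001  0.375 -0.927]
 [ 0.001 -0.927 -0.375]
 [-1.    -0.002  0.   ]]
[[ 0.     0.309 -0.951 -0.135]
 [ 1.    -0.002 -0.    -0.001]
 [-0.002 -0.951 -0.309 -0.081]
 [ 0.     0.     0.     1.   ]] 70.58142985757422
```

View pics/crop.png

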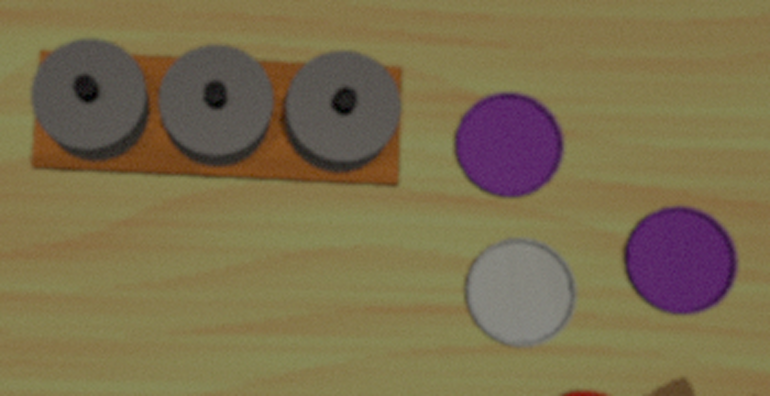

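The silver-grey disc at (520,292) in the crop (world 0.445, -0.376) measures 119.6 mm across, so it is the steel dish. The knobs are 134 mm apart, against the 135 mm given. I'll turn the tool square and head for the right tub.

Request:
drive_tool(deltas=[[[5.5,0,0],[0,0,0],8.8],[[5.5,0,0],[0,0,0],8.8],[[5.5,0,0],[0,0,0],8.8],[[5.5,0,0],[0,0,0],8.8],[[0,0,0],[0,-2.5,-2.5],8.8],[[0,0,0],[0,-2.5,-2.5],8.8],[[0,0,0],[0,-2.5,-2.5],8.8],[[0,0,0],[0,-2.5,-2.5],8.8],[[0,0,0],[0,-2.5,-2.5],8.8],[[0,0,0],[0,-2.5,-2.5],8.8],[[0,0,0],[0,-2.5,-2.5],8.8],[[0,0,0],[0,-2.5,-2.5],8.8]], force=20)

```text
clock: 1.15
tool_pos: [0.4353, -0.3777, 0.2496]
eef_rot: [-0.707, -0.0, 0.707, -0.0]
contact_force: [-0.4, -0.4, 0.0]
opening: 0.996
```

Request:
drive_tool(deltas=[[[0,0,0],[0,-2.5,-2.3],8.8],[[0,0,0],[0,-2.5,-2.3],8.8],[[0,0,0],[0,-2.5,-2.3],8.8],[[0,0,0],[0,-2.5,-2.3],8.8],[[0,0,0],[0,-2.5,-2.3],8.8],[[0,0,0],[0,-2.5,-2.3],8.8],[[0,0,0],[0,-2.5,-2.3],8.8],[[0,0,0],[0,-2.5,-2.3],8.8],[[0,0,0],[4,0,0],6],[[0,0,0],[2,0,0],6],[[0,0,0],[0,0,0],6]])

```text
clock: 2.07
tool_pos: [0.6152, -0.1771, 0.1848]
eef_rot: [-0.704, -0.002, 0.711, -0.0]
contact_force: [-1.1, 0.4, 0.5]
opening: 0.799
```

```bash
python3 - <<'E'
from h import *
s=r.get_state();print(s['tool_pos'])
d=snap('wrist','w1.png'); 
for p in [(.624,-.174,.107),(.627,-.04,.107)]: print(w2pix(d,np.array(p)))
E
```

```text
[ 0.61521372 -0.17713385  0.1847761 ]
(np.float64(317.823646501981), np.float64(245.6221268312457))
(np.float64(115.53955696817383), np.float64(240.16462553738384))
```

View pics/w1.png

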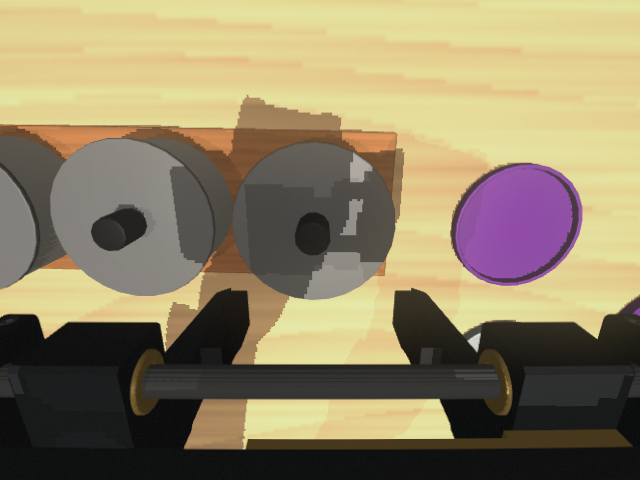

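The wrist view shows the right tub's knob between the jaws at (312,235) and the middle knob's top at (110,236). Both are within about 4 mm of my estimate, so I'm going down.

Request:
drive_tool(deltas=[[[0,0,0],[1,-0.6,-0.7],6],[[0,0,0],[2,0,0],6],[[0,0,0],[2,0,0],6],[[0,0,0],[2,0,0],6],[[0,0,0],[1,0,0],6],[[0,0,0],[0.8,0,0],6],[[0,0,0],[0,0,0],6],[[0,0,0],[0,0,0],6]])

```text
clock: 2.78
tool_pos: [0.6261, -0.1732, 0.1025]
eef_rot: [0.708, 0.0, -0.707, 0.0]
contact_force: [-0.7, 0.0, 0.6]
opening: 0.682
```

Request:
drive_tool(deltas=[[[0,0,0],[0.9,0,0],5],[[0,0,0],[0,0,0],1],[[0,0,0],[0,0,0],1],[[0,0,0],[0,0,0],1],[[0,0,0],[0,0,0],1],[[0,0,0],[0,0,0],1],[[0,0,0],[0,0,0],1],[[0,0,0],[-1,0,0],1],[[0,0,0],[-1,0,0],1],[[0,0,0],[0,0,0],1]], force=20)

```text
clock: 3.62
tool_pos: [0.6269, -0.1735, 0.1153]
eef_rot: [0.709, -0.0, -0.706, 0.001]
contact_force: [-0.4, -0.7, -0.5]
opening: 0.267
```

Request:
drive_tool(deltas=[[[0,0,0],[-2.5,0,0],1],[[0,0,0],[-2.5,0,0],1],[[0,0,0],[-2,0,0],1],[[0,0,0],[0,0,2.4],1],[[0,0,0],[0,0,2.4],1],[[0,0,0],[0,0,2.4],1],[[0,0,0],[0,0,2.4],1],[[0,0,0],[0,0,2.4],1],[[0,0,0],[0,0,2.4],1],[[0,0,0],[0,0,2.4],1],[[0,0,0],[0,0,0],1],[[0,0,0],[0,0,0],1]])

```text
clock: 4.62
tool_pos: [0.4565, -0.1735, 0.1833]
eef_rot: [0.707, -0.0, -0.707, 0.0]
contact_force: [1.3, -0.5, -0.2]
opening: 0.263
```

```bash
python3 - <<'E'
from h import *
d=snap('wrist'); t=snap('top')
cv2.imwrite('pics/a2.png',np.vstack([cv2.resize(d['color'],(400,300)),cv2.resize(t['color'][100:280,200:440],(400,300))])[:,:,::-1])
print(w2pix(d,np.array([.624,-.174,.016])),r.get_state()['tool_pos'])
E
```

```text
(np.float64(323.06155056570856), np.float64(15.282170500339276)) [ 0.45891135 -0.17324673  0.18323203]
```

View pics/a2.png

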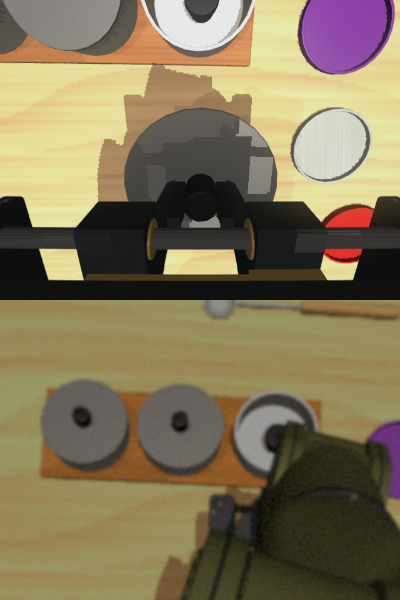

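The black bung is in the right tub: dark in both the wrist view (top, centre) and the top view (275,437). The lid hangs level, so I'm setting it down.

Request:
drive_tool(deltas=[[[0,0,0],[3,0,0],1],[[0,0,0],[3,0,0],1],[[0,0,0],[3,0,0],1],[[0,0,0],[3,0,0],1],[[0,0,0],[2,0,0],1],[[0,0,0],[1,0,0],1],[[0,0,0],[0.5,0,0],1],[[0,0,0],[0,0,0],1],[[0,0,0],[0,0,0],1]])

```text
clock: 5.47
tool_pos: [0.4583, -0.1733, 0.0284]
eef_rot: [0.708, 0.0, -0.707, 0.001]
contact_force: [-0.0, -0.1, -0.8]
opening: 0.268
```

Request:
drive_tool(deltas=[[[0,0,0],[0,0,0],6],[[0,0,0],[0,0,0],6],[[0,0,0],[0,0,0],6],[[0,0,0],[0,0,0],6],[[0,0,0],[-3,0,0],6],[[0,0,0],[-4,0,0],6],[[0,0,0],[-4,0,0],6],[[0,0,0],[-4,0,0],6]])

```text
clock: 6.13
tool_pos: [0.4566, -0.173, 0.1795]
eef_rot: [-0.707, -0.0, 0.707, -0.0]
contact_force: [1.8, -0.5, -0.2]
opening: 0.684
```

Request:
drive_tool(deltas=[[[0,0,0],[0,-2.2,-2.8],6],[[0,0,0],[0,-2.2,-2.8],6],[[0,0,0],[0,-2.2,-2.8],6],[[0,0,0],[0,-2.2,-2.8],6],[[0,0,0],[0,-2.2,-2.8],6],[[0,0,0],[0,-2.5,-3],6],[[0,0,0],[3,0,0],6],[[0,0,0],[3,0,0],6],[[0,0,0],[1.5,0,0],6],[[0,0,0],[0,0,0],6],[[0,0,0],[0,0,0],6]])

```text
clock: 7.05
tool_pos: [0.6266, -0.0381, 0.1024]
eef_rot: [-0.707, -0.0, 0.708, -0.0]
contact_force: [-0.0, 0.4, 0.6]
opening: 0.679
```

Request:
drive_tool(deltas=[[[0,0,0],[0.9,0,0],5],[[0,0,0],[0,0,0],1],[[0,0,0],[0,0,0],1],[[0,0,0],[0,0,0],1],[[0,0,0],[0,0,0],1],[[0,0,0],[0,0,0],1],[[0,0,0],[0,0,0],1],[[0,0,0],[-1,0,0],1],[[0,0,0],[-1,0,0],1],[[0,0,0],[0,0,0],1]])

```text
clock: 7.88
tool_pos: [0.6287, -0.0382, 0.1162]
eef_rot: [0.709, 0.0, -0.706, 0.0]
contact_force: [0.1, -0.1, -0.5]
opening: 0.263
```

Request:
drive_tool(deltas=[[[0,0,0],[-2.5,0,0],1],[[0,0,0],[-2.5,0,0],1],[[0,0,0],[-2,0,0],1],[[0,0,0],[0,0,2.4],1],[[0,0,0],[0,0,2.4],1],[[0,0,0],[0,0,2.4],1],[[0,0,0],[0,0,2.4],1],[[0,0,0],[0,0,2.4],1],[[0,0,0],[0,0,2.4],1],[[0,0,0],[0,0,2.4],1],[[0,0,0],[0,0,0],1],[[0,0,0],[0,0,0],1]])

```text
clock: 8.88
tool_pos: [0.4584, -0.0383, 0.1842]
eef_rot: [-0.707, -0.0, 0.707, -0.0]
contact_force: [0.5, -0.5, -0.9]
opening: 0.268
```

```bash
python3 - <<'E'
from h import *
d=snap('wrist'); t=snap('top')
cv2.imwrite('pics/a3.png',np.vstack([cv2.resize(d['color'],(400,300)),cv2.resize(t['color'][100:280,200:440],(400,300))])[:,:,::-1])
E
```

```text
(no output)
```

View pics/a3.png

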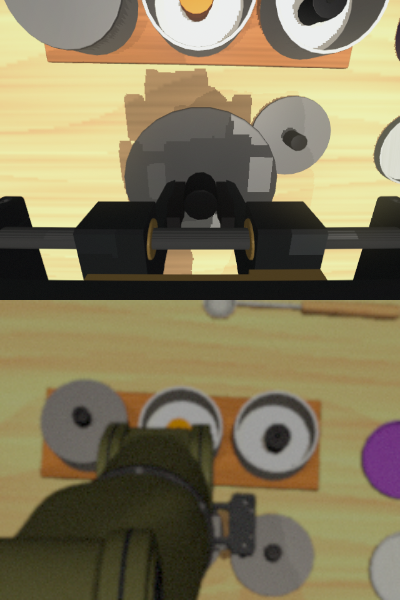

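The middle tub shows orange at (197,5) in the wrist view and (180,428) in the top view. It could still be a paper disc, so I'll check its height once the lid is down.

Request:
drive_tool(deltas=[[[0,0,0],[3,0,0],1],[[0,0,0],[3,0,0],1],[[0,0,0],[3,0,0],1],[[0,0,0],[3,0,0],1],[[0,0,0],[2,0,0],1],[[0,0,0],[1,0,0],1],[[0,0,0],[0.5,0,0],1],[[0,0,0],[0,0,0],1],[[0,0,0],[0,0,0],1]])

```text
clock: 9.73
tool_pos: [0.4621, -0.0383, 0.0301]
eef_rot: [-0.707, -0.0, 0.708, -0.0]
contact_force: [0.0, 0.2, -1.0]
opening: 0.265
```

Request:
drive_tool(deltas=[[[0,0,0],[0,0,0],6],[[0,0,0],[0,0,0],6],[[0,0,0],[0,0,0],6],[[0,0,0],[0,0,0],6],[[0,0,0],[-3,0,0],6],[[0,0,0],[-4,0,0],6],[[0,0,0],[-4,0,0],6],[[0,0,0],[-4,0,0],6]])

```text
clock: 10.4
tool_pos: [0.4605, -0.0383, 0.1817]
eef_rot: [-0.706, -0.0, 0.709, -0.0]
contact_force: [0.8, -1.0, -0.3]
opening: 0.677
```

Request:
drive_tool(deltas=[[[0,0,0],[0,0,-2.8],6],[[0,0,0],[0,0,-2.8],6],[[0,0,0],[0,0,-2.8],6],[[0,0,0],[0,0,-2.8],6],[[0,0,0],[0,0,-2.8],6],[[0,0,0],[0,0,-3],6],[[0,0,0],[0,0,0],6],[[0,0,0],[0,0,0],6],[[0,0,0],[0,0,0],6]])

```text
clock: 11.15
tool_pos: [0.6299, -0.0382, 0.1791]
eef_rot: [-0.705, -0.0, 0.709, -0.0]
contact_force: [-1.2, 0.0, 0.2]
opening: 0.679
```

```bash
python3 - <<'E'
from h import *
d=snap('wrist','w4.png'); print(d['s']['tool_pos'])
h=cv2.cvtColor(d['color'],cv2.COLOR_RGB2HSV)
m=cv2.inRange(h,(8,170,60),(20,255,255))
u0,v0=w2pix(d,np.array([.627,-.038,.05]));print(u0,v0)
m2=np.zeros_like(m);a,b=int(v0),int(u0);m2[max(a-70,0):a+70,b-70:b+70]=m[max(a-70,0):a+70,b-70:b+70]
n,l,st,c=cv2.connectedComponentsWithStats(m2);i=1+st[1:,4].argmax();print(st[i],c[i],pix2w(d,*c[i],.061))
E
```

```text
[ 0.62986411 -0.03823619  0.17914094]
321.66485050483067 239.23760090381035
[ 292  219   46   45 1492] [314.60254692 240.75536193] [ 0.62925466 -0.03243468  0.061     ]
```

View pics/w4.png

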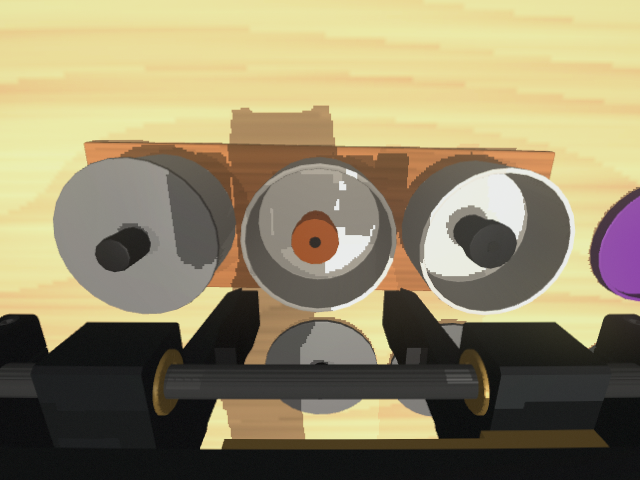

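The wrist view shows the orange bung in the middle tub. Its round top face with a hole is at (315,241), and its stem is visible above that, so it is not paper. World position is (0.629, -0.033), 5 mm from the tub centre, and its 46 px width fits 38 mm at that height. I'll narrow the jaws to 5 cm so the fingers clear the tub wall, then go in.

Request:
drive_tool(deltas=[[[0,0,0],[0,-0.5,0],5],[[0,0,0],[2,0,0],5],[[0,0,0],[2,0,0],5],[[0,0,0],[2,0,0],5],[[0,0,0],[1.4,0,0],5],[[0,0,0],[0,0,0],5],[[0,0,0],[0,0,0],5],[[0,0,0],[0,0,0],5]])

```text
clock: 11.87
tool_pos: [0.6314, -0.033, 0.1065]
eef_rot: [-0.706, -0.0, 0.708, -0.0]
contact_force: [-0.2, -0.4, 0.4]
opening: 0.568
```

Request:
drive_tool(deltas=[[[0,0,0],[1,0,0],5],[[0,0,0],[1,0,0],5],[[0,0,0],[1,0,0],5],[[0,0,0],[1,0,0],5],[[0,0,0],[1,0,0],5],[[0,0,0],[1,0,0],5],[[0,0,0],[0,0,0],5],[[0,0,0],[0,0,0],5]])

```text
clock: 12.53
tool_pos: [0.6303, -0.0331, 0.0445]
eef_rot: [-0.705, -0.0, 0.709, -0.0]
contact_force: [0.4, -0.4, -0.2]
opening: 0.566
```

Request:
drive_tool(deltas=[[[0,0,0],[0,0,0],3],[[0,0,0],[0,0,0],3],[[0,0,0],[0,0,0],3],[[0,0,0],[0,0,0],3],[[0,0,0],[0,0,0],3],[[0,0,0],[-1,0,0],3],[[0,0,0],[-2,0,0],3],[[0,0,0],[0,0,0],3],[[0,0,0],[0,0,0],3]], force=12)

```text
clock: 13.28
tool_pos: [0.632, -0.0332, 0.0769]
eef_rot: [-0.707, -0.0, 0.707, -0.0]
contact_force: [0.3, -0.5, 0.1]
opening: 0.418
```

Request:
drive_tool(deltas=[[[0,0,0],[-3,0,0],3],[[0,0,0],[-3.5,0,0],3],[[0,0,0],[-3.5,0,0],3],[[0,0,0],[0,2.2,1.2],3],[[0,0,0],[0,2.2,1.2],3],[[0,0,0],[0,2.2,1.2],3],[[0,0,0],[0,2.2,1.2],3],[[0,0,0],[0,2.2,1.2],3],[[0,0,0],[0,2.2,1.2],3],[[0,0,0],[0,2.2,1.2],3],[[0,0,0],[0,2.2,1.2],3],[[0,0,0],[0,2.2,1.2],3]])

```text
clock: 14.28
tool_pos: [0.5222, -0.232, 0.1751]
eef_rot: [-0.706, -0.001, 0.709, -0.0]
contact_force: [0.0, -0.1, -0.7]
opening: 0.421
```

Request:
drive_tool(deltas=[[[0,0,0],[0,2.2,1.2],3],[[0,0,0],[0,2.2,1.2],3],[[0,0,0],[0,2.1,1.2],3],[[0,0,0],[0,2,1.2],3],[[0,0,0],[0,2,1.1],3],[[0,0,0],[0,2,1],3],[[0,0,0],[0,2,1],3],[[0,0,0],[0,0,0],3],[[0,0,0],[0,0,0],3],[[0,0,0],[0,0,0],3]])

```text
clock: 15.12
tool_pos: [0.4448, -0.3751, 0.1755]
eef_rot: [-0.706, -0.001, 0.708, 0.0]
contact_force: [-0.5, -0.1, -0.2]
opening: 0.422
```

```bash
python3 - <<'E'
from h import *
d=snap('wrist'); s=snap('side'); print(d['s']['tool_pos'])
cv2.imwrite('pics/a5.png',np.vstack([cv2.resize(d['color'],(400,300)),cv2.resize(s['color'],(400,300))])[:,:,::-1])
print(w2pix(d,np.array([.4448,-.3758,.004])),w2pix(s,d['s']['tool_pos']))
E
```

```text
[ 0.44484644 -0.37512859  0.17552215]
(np.float64(322.8415413871773), np.float64(222.851366966658)) (np.float64(359.6496631272041), np.float64(134.45010771201964))
```

View pics/a5.png

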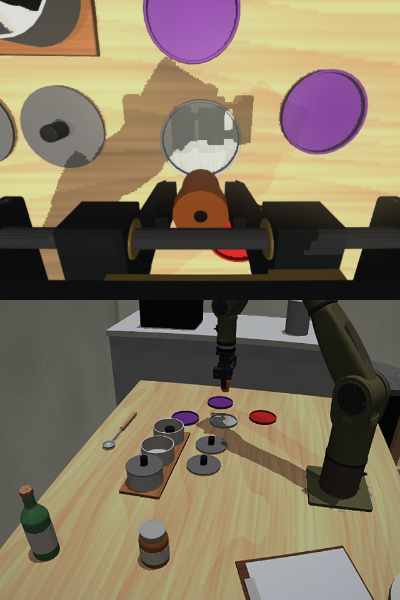

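The wrist view shows the bung held upright and the dish centre at about (320,221) full scale, against (323,223) predicted. Lowering now; contact is expected at TCP z ≈ 0.0325.

Request:
drive_tool(deltas=[[[0,0,0],[2.5,0,0],3],[[0,0,0],[2.5,0,0],3],[[0,0,0],[2.5,0,0],3],[[0,0,0],[2.5,0,0],3],[[0,0,0],[2,0,0],3],[[0,0,0],[1,0,0],3],[[0,0,0],[0.5,0,0],3],[[0,0,0],[0.5,0,0],3],[[0,0,0],[0,0,0],3],[[0,0,0],[0,0,0],3],[[0,0,0],[0,0,0],3]])

```text
clock: 16.13
tool_pos: [0.4447, -0.3767, 0.037]
eef_rot: [-0.707, 0.0, 0.708, -0.001]
contact_force: [-0.7, -1.0, -0.2]
opening: 0.421
```

Request:
drive_tool(deltas=[[[0,0,0],[0.2,0,0],3],[[0,0,0],[0.1,0,0],3],[[0,0,0],[0,0,0],3],[[0,0,0],[0.1,0,0],3],[[0,0,0],[0,0,0],3],[[0,0,0],[0,0,0],3],[[0,0,0],[0,0,0],3]])

```text
clock: 16.72
tool_pos: [0.4446, -0.3769, 0.0337]
eef_rot: [-0.707, 0.0, 0.708, -0.001]
contact_force: [-1.9, 0.6, 11.0]
opening: 0.421
```

The foot is on the dish floor, with an 11 N reaction. Easing off slightly, opening and rising.

Request:
drive_tool(deltas=[[[0,0,0],[-0.1,0,0],3],[[0,0,0],[0,0,0],3],[[0,0,0],[0,0,0],7],[[0,0,0],[0,0,0],7],[[0,0,0],[0,0,0],7],[[0,0,0],[0,0,0],7],[[0,0,0],[0,0,0],7],[[0,0,0],[0,0,0],7]])

```text
clock: 17.38
tool_pos: [0.444, -0.3762, 0.0327]
eef_rot: [-0.706, -0.0, 0.708, -0.0]
contact_force: [-1.1, 0.2, -1.1]
opening: 0.794
```

Request:
drive_tool(deltas=[[[0,0,0],[-1.5,0,0],7],[[0,0,0],[-2.5,0,0],7],[[0,0,0],[-3,0,0],7],[[0,0,0],[-3,0,0],7],[[0,0,0],[-3,0,0],7],[[0,0,0],[-2,0,0],7],[[0,0,0],[0,0,0],7],[[0,0,0],[0,0,0],7],[[0,0,0],[0,0,0],7]])

```text
clock: 18.13
tool_pos: [0.444, -0.3759, 0.1821]
eef_rot: [-0.706, -0.001, 0.709, 0.0]
contact_force: [-0.8, 0.3, -1.2]
opening: 0.791
```

```bash
python3 - <<'E'
from h import *
d=snap('wrist'); s=snap('side'); print(d['s']['tool_pos'],d['s']['contact_force'])
u,v=map(int,w2pix(s,np.array([.4448,-.3758,.02])))
c=cv2.resize(s['color'][v-50:v+70,u-120:u+40],(400,300))
cv2.imwrite('pics/a6.png',np.vstack([cv2.resize(d['color'],(400,300)),c])[:,:,::-1])
h=cv2.cvtColor(d['color'],cv2.COLOR_RGB2HSV);m=cv2.inRange(h,(5,170,60),(20,255,255))
n,l,st,ce=cv2.connectedComponentsWithStats(m);i=1+st[1:,4].argmax();print(st[i],pix2w(d,*ce[i],.049))
E
```

```text
[ 0.44396449 -0.37588218  0.18213501] [-0.7550607   0.30377133 -1.24481956]
[301 216  43  42 957] [ 0.44151771 -0.37370992  0.049     ]
```

View pics/a6.png

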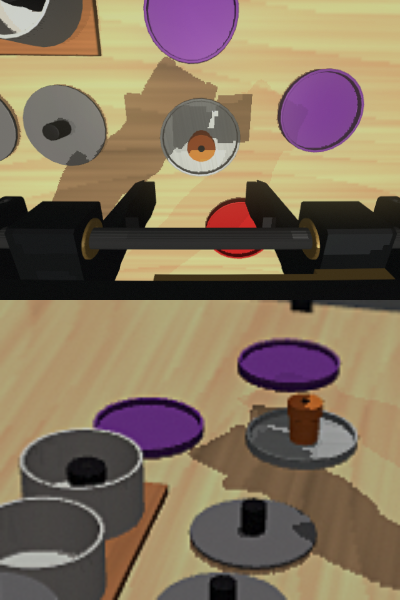

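The wrist view shows the bung near the dish centre (201,147). The side view shows it upright, wide end up, in the flat steel dish at (304,420), with the black bung still in its tub at (87,468). The gripper is clear, so I'm handing in.

```bash
python3 -c "
from plant import r
print(r.finish_job(), r.get_state()['clock'])"
```

```text
the job is handed in; nothing more can be done
the job is handed in; nothing more can be done
```

The orange bung is standing upright, wide end up, in the round steel dish, and the job was handed in at about 18 s of the 64 s allowed; no verdict comes back.

I lifted the right lid and found the black bung, which I left alone. The middle lid hid the orange bung. Both lids are on the bench on the -x side, and the left tub was never opened.

- **Orange bung:** my last pictures put its top at about (0.442, -0.374). That is within about 4 mm of the dish centre I measured at the start, (0.445, -0.376). The dish looks flat.
- **Black bung:** the side picture shows it still in its tub.
- **Gripper:** it was open and about 15 cm clear above the bung. The residual force reading was about 1 N, the same as the noise seen throughout. The highest reading I saw was 11 N, when the bung touched the dish floor.

No check failed or disagreed. I judged upright and flat by eye from the pictures and did not measure the angles.

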